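# Hold the setting square in the guide-rail corner of the infeed deck

## Task

The end rail of the filling line's infeed deck is slack and leans inwards. Pick up the blue setting square with the orange grip, set it flat on the deck and press it fully home into the corner of the two rails, so that one leg lies flat against the steel back rail and the other pushes the white end rail out until it lies flat along that leg. Finish while still gripping the square and pressing it firmly against both rails, as if a colleague were about to tighten the rail; leave the bottles and everything else standing where they are.

Things in the scene. Friction and masses are not known exactly. Their poses are not given: they have to be found in the camera images.
- square_grip (a point): centre of the orange upright grip of the blue L-shaped setting square, 40 mm above the square's underside. The grip is 16 mm thick (its x) by 32 mm wide (its y) and rises from 14 to 66 mm above the underside: pinch it across its 16 mm, fingers closing along x. The square starts flat on the table (underside at height 0). z is up.
- square_corner (a point): the outer corner of the blue square, at its underside; axes as for the grip. When home it coincides with corner and the axes are parallel.
- corner (a point): inner corner of the two rails at the deck's top, 40 mm above the table. The back rail's inner face is the plane x = 0, along +y for 230 mm (x points out through it). The end rail, when square, has its inner face in the plane y = 0 and runs along -x. Free deck: x < 0, y > 0. z is up.
- station: the fixed grey deck, from x -220 to +30 mm and y -30 to +240 mm; origin at table height, 40 mm below corner, same axes. It carries both rails.
- back_rail: fixed steel back rail, 12 mm thick, standing 16 mm above the deck; origin at corner, same axes. The square's smooth plate slides easily on deck and rails (friction about 0.25): sliding it along this rail while it moves the end rail takes 5 to 8 N; home, the resistance rises sharply, and 9 N or more on each rail holds it well.
- square: the blue square, a 14 mm plate, about 0.3 kg; origin at its underside below the grip, axes as the grip's. Outer corner at x +30, y -45 mm. From it run two legs 120 mm long, 30 mm wide: one along +y (outer face, looking to +x, goes against the back rail), one along -x (outer face, looking to -y, goes against the end rail). A 60 x 75 mm patch fills the corner under the grip.
- end_rail (a joint): angle of the white end rail (165 x 10 mm, 16 mm above the deck), pivoted 4 mm from the corner on its inner face: 0 = square to the back rail, positive = free end leans in towards +y of corner. Starts at 0.12 to 0.32. Sprung inwards with friction: holding it out to 0 takes about 2.5 N at 100 mm; let go, it returns to about 0.12. It can be pushed past 0, to -0.12.
- bottle_a: amber glass bottle with white cap, 32 mm diameter, 75 mm tall, standing; origin at the centre of its base; on the deck, 185 to 205 mm in front of the back rail, 165 to 215 mm from the corner along +y
- bottle_b: amber glass bottle with white cap, 32 mm diameter, 75 mm tall, standing; origin at the centre of its base; on the deck, 130 to 150 mm in front of the back rail, 165 to 215 mm from the corner along +y
- bottle_c: amber glass bottle with white cap, 32 mm diameter, 75 mm tall, standing; origin at the centre of its base; on the table beyond the deck
- bottle_d: amber glass bottle with white cap, 32 mm diameter, 75 mm tall, standing; origin at the centre of its base; on the table beyond the deck
- cap_jar: white jar with blue cap, 70 mm diameter, 90 mm tall, on the table to the right; origin at its base
- driver: red-handled screwdriver, 190 mm long, lying on the table to the right of the deck
- beaker: small open steel cup, 70 mm diameter, 80 mm tall, on the table behind the square; origin at its base
Things that resemble listed ones, but are neither listed nor needed, are in the scene too. Several things have the shape of the square; the one meant has the colours described above.

How it is judged:
On the way:
1. the square has been lifted off the table in the gripper (height (world z) of square_corner above 0.025 m and contact force between the fingers and square above 2 N), for 0.2 s.
At the end, for the whole second after the job is handed in: Square flat on the deck (tilt under 0.04 rad), its outer corner within 3 mm of the rails' corner, legs within 0.03 rad of the back rail; end rail within 0.03 rad of square; it presses the back rail over 1.5 N and the end rail over 0.7 N; fingers still grip it over 2 N; still (x of square_corner in the frame of corner between -0.003 and 0.003 m and y of square_corner in the frame of corner between -0.003 and 0.003 m and z of square_corner in the frame of corner between -0.003 and 0.003 m and angle between the x axis of square and the x axis of station, either way round below 0.03 rad and angle between square's own z axis and vertical below 0.04 rad and value of joint end_rail between -0.03 and 0.03 rad and contact force between square and back_rail above 1.5 N and contact force between square and end_rail above 0.7 N and contact force between the fingers and square above 2 N and linear speed of square below 0.01 m/s); the arm keeps its last pose, push and grip.
It fails at once if a bottle, the jar, the screwdriver or the cup is shifted by more than 30 mm or a bottle is tipped over (distance of any of bottle_a, bottle_b, bottle_c, bottle_d, cap_jar, driver, beaker from where it was at the start of the episode above 0.03 m or angle between any of bottle_a, bottle_b, bottle_c, bottle_d's own z axis and vertical above 0.6 rad).
It also fails if it takes over 64 s, if anything falls off the work surface, if the arm or the gripper's body presses on something with over 40 N, if the wrist force passes 120 N, or if a joint passes its speed limit or range.

## Robot

A 6-joint arm with a two-finger parallel gripper is mounted at the origin on the work surface. World frame = base frame: x ahead of the robot, y to its left, z up, the work surface at z = 0. Lengths are in m, angles in rad, forces in N, time in s.
With the tool pointing down it reaches from about 0.3 to 0.775 m from the base axis. Payload 14.6 kg.
Tool frame: the origin (TCP) lies midway between the tips of the shut fingers; the grasp point (between the pads) lies 19 mm behind it (ctrl.tcp_to_grasp is the z of the grasp point in the tool frame, in m); z points along the fingers, y is the line along which they close (so a half turn about z gives the same grasp; the last joint's range is limited). The gripper opens to 94 mm and grips with 3 to 60 N. Pads are 16 mm wide; open, the fingers measure 119 mm over their backs; the gripper's body (75 mm by 177 mm) begins 78 mm behind the grasp point.
Start: joints at [-1.227, 0.3, 1.521, -0, 1.321, -0.067], TCP at [0.22, -0.504, 0.205] pointing down, gripper open.
Joint ranges: [-3.03, 3.03], [-0.79, 2.21], [0.23, 2.52], [-1.04, 4.18], [0, 3.07], [-2.55, 2.55]. Speed limits (rad/s): [2.22, 2.22, 2.57, 3.14, 3.14, 3.14].

## Interface

Orientations are given as [roll, pitch, yaw] about the fixed x, y, z axes, in that order (R = Rz(yaw) Ry(pitch) Rx(roll)).
In Python, from station import monitor, camera, ctrl gives the robot as it stands.
- The arm moves only by the tool apply_moves, never from a script. Its argument "plan" is one flat list of numbers, 4 for each row, row after row: the shift along the tool's x, y, z in mm, then the turn about the tool's z in rad. In form: [dx, dy, dz, spin, dx, dy, dz, spin, ...]. A call has 1 to 20 rows; each row shifts and turns the commanded pose from where the row before left it, along the tool's axes as they then stand; what a row does not reach is not made up. A row lasts 1/10 s, in which the tool goes at most 50 mm and 8.59 degrees, less where a joint would pass 70% of its speed; a pose out of reach is approached as far as the arm can. A call is refused whole if a number of a shift passes 50 or a number of a turn 0.15, either way. A call with a gripper value outside its range is refused whole. "hand" is the gripper command: -1 is shut, 1 is fully open, values between are in proportion, set as the call begins (left out, the last holds). The fingers move at their own pace and stop on an object; "squeeze" is the grip in N (left out, the last holds). Time passes only in rows, so rows that do not move let the fingers close. It gives the time, the measured TCP pose, the force, the opening and the grip force at its end, in the units of the state.
- monitor.get_obs(): the state, without advancing time (a new reading comes with each control period).
- camera(name): name is "side" or "top" or "wrist"; returns a dict with "image" (480x640x3 uint8, red, green, blue), "range_z" (480x640 float32, m along the optical axis (not along the pixel's ray), 0 where there is no reading), "mtx" (3x3 intrinsics, pixels), "rvec" (rotation vector, rad) and "tvec" (3), from world to camera coordinates, as OpenCV has them. Camera axes: x right, y down, z forward; pixel columns grow to the right and rows downward; lengths in m; the calibration is good to about 2 mm. A picture is of the moment at which its call begins.
- ctrl.hand_in(): hands the job in; it is judged then, once.
The state is a dict: "time_s": time; "qpos": joint angles; "joint_vel": joint speeds; "tau": joint torques, N m; "ee_pos": TCP position; "eef_rot": TCP orientation; "force": force on the tool from outside, world axes, zero at the start; "moment": the same for the moment, N m; "grip_width": finger opening in m; "grip_force": force on a finger pad.
Only numpy, scipy, OpenCV 4.12 (cv2) and the standard library are available. Lean on these libraries where they do the work, as an engineer would, in place of code of your own. Each camera call takes 0.05 s, during which the arm holds its last target. There are 200 camera calls.

## Working session

There is one attempt and no reset: what is moved stays moved. The work goes in short steps, Python scripts to look and compute and a tool call to move; the robot and the scene stay as the last step left them, time stands still between calls to the robot, and variables do not carry over. Pictures are saved under pics/ and viewed, at most 10 in all, crops included, and the job is handed in when it is done.

Besides the shell and the picture viewer there is one more tool, called as name(argument=value, ...) on one line, values as JSON. apply_moves: Moves the arm, as the interface text tells. Its arguments: {"type":"object","properties":{"plan":{"type":"array","items":{"type":"number"}},"hand":{"type":"number"},"squeeze":{"type":"number"}},"required":["plan"]}

```bash
mkdir -p pics; ls
cat > h.py <<'E'
import numpy as np, cv2
def cam(camera,n):
    c=camera(n); c['R']=cv2.Rodrigues(np.array(c['rvec'],float))[0]; c['t']=np.array(c['tvec'],float).ravel(); return c
def cloud(c):
    K=c['mtx'];z=c['range_z'];v,u=np.indices(z.shape)
    P=np.stack([(u-K[0,2])/K[0,0]*z,(v-K[1,2])/K[1,1]*z,z],-1)
    return (P-c['t'])@c['R']
def ray(c,px,h):
    px=np.atleast_2d(np.array(px,float))
    d=np.c_[px,np.ones(len(px))]@np.linalg.inv(c['mtx']).T@c['R']; o=-c['R'].T@c['t']
    return o+d*((h-o[2])/d[:,2])[:,None]
E
python3 - <<'E'
from station import monitor,camera,ctrl
from h import *
print(monitor.get_obs(),ctrl.tcp_to_grasp)
for n in['top','side']:
    c=cam(camera,n); cv2.imwrite(f'pics/{n}0.png',c['image'][...,::-1]); np.savez(f'{n}0.npz',**c)
    print(n,-c['R'].T@c['t'],c['R'][2])
E
```

```text
pics
{'time_s': 0.0, 'qpos': array([-1.22660788e+00,  3.00461284e-01,  1.52160633e+00, -2.64771902e-05,
        1.32069224e+00, -6.65813458e-02]), 'joint_vel': array([ 0.00125747, -0.00020002,  0.0016947 ,  0.00025201, -0.00057263,
       -0.00094006]), 'tau': array([ 2.42406713e-03, -5.31804657e+01, -3.52726829e+01,  7.08469399e-02,
        2.44584493e-02, -1.20917139e-04]), 'ee_pos': array([ 0.21953171, -0.50399078,  0.20488104]), 'eef_rot': array([-3.14042634e+00, -5.20670991e-05,  4.10776327e-01]), 'force': array([-0.64314172,  0.77313313,  0.32916692]), 'moment': array([0.06276008, 0.01528499, 0.05215407]), 'grip_force': 0.0, 'grip_width': 0.09441434372752831} -0.0188
top [0.29939082 0.05495355 1.26698226] [ 0.17733708 -0.00272219 -0.98414641]
side [0.15463141 0.9920629  0.95370843] [ 0.24677352 -0.70608479 -0.66373722]
```

View pics/top0.png

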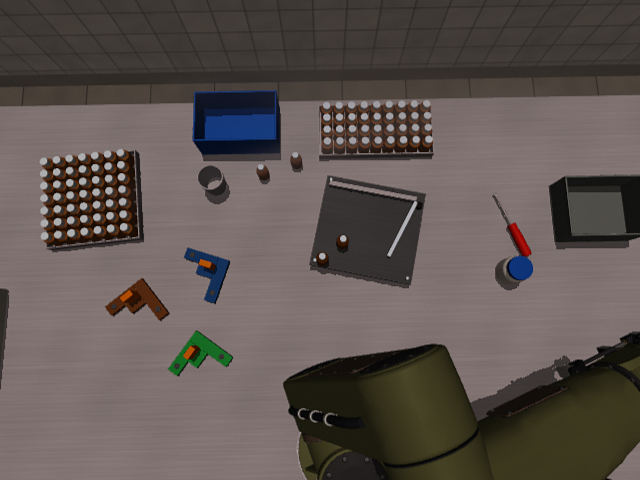

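View pics/side0.png

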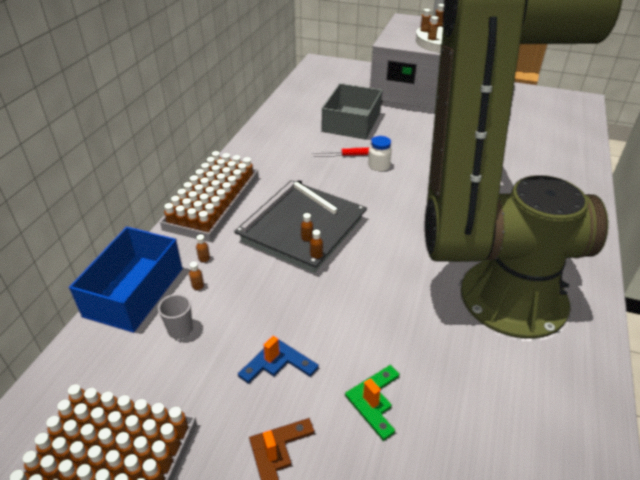

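Top view: blue square has its outer corner near (229,262) and legs to (185,250) and (210,302). The deck corner is near (420,203), with the white end rail running to (389,256) and the bottles at (343,241) and (322,259). Next I measure these.

```bash
python3 - <<'E'
from h import *
c=dict(np.load('top0.npz'));P=cloud(c);hsv=cv2.cvtColor(c['image'],cv2.COLOR_RGB2HSV)
u0=np.indices(P.shape[:2])
def reg(x0,x1,y0,y1):
    m=np.zeros(P.shape[:2],bool);m[y0:y1,x0:x1]=1;return m
blue=reg(175,240,235,310)&(abs(hsv[...,0].astype(int)-110)<14)&(hsv[...,1]>120)
org=reg(175,240,235,310)&(hsv[...,0]<16)&(hsv[...,1]>180)&(hsv[...,2]>90)
def hull(m,h):
    k=max(cv2.findContours(m.astype('u1')if 0 else m.astype(np.uint8),0,2)[0],key=cv2.contourArea)
    a=cv2.approxPolyDP(k,2.5,True)[:,0];w=ray(c,a,h);print(np.c_[a,w.round(4)])
print('blue z pct',np.percentile(P[blue][:,2],[5,50,95]));hull(blue,.014)
q=P[org];print('org z',np.percentile(q[:,2],[5,50,98]));t=q[q[:,2]>.06];print(t.mean(0),len(t))
r=ray(c,np.argwhere(org&(P[...,2]>.06))[:,::-1],.066);print('grip',r.mean(0),cv2.minAreaRect((r[:,:2]*1000).astype(np.float32)))
# deck
dk=reg(290,440,165,300);h=P[...,2]
d=dk&(abs(h-.04)<.006);print('deck z',np.median(h[d]),d.sum());hull(dk&(h>.03),.04)
wh=dk&(hsv[...,1]<70)&(hsv[...,2]>110)&(h>.047)&(h<.07)
n,l,s,_=cv2.connectedComponentsWithStats(wh.astype(np.uint8))
for i in range(1,n):
    if s[i,4]>15:
        r=ray(c,np.argwhere(l==i)[:,::-1],.056);print(s[i],np.median(h[l==i]),cv2.minAreaRect((r[:,:2]*1000).astype(np.float32)),cv2.boxPoints(cv2.minAreaRect((r[:,:2]*1000).astype(np.float32))).round(0).tolist())
E
python3 - <<'E'
import cv2
a=cv2.imread('pics/top0.png')
cv2.imwrite('pics/crop0.png',cv2.resize(a[165:310,175:440],None,fx=3,fy=3,interpolation=2))
E
```

```text
blue z pct [0.00794382 0.01370074 0.01819907]
[[1.880e+02 2.480e+02 5.211e-01 4.148e-01 1.400e-02]
 [1.840e+02 2.570e+02 4.967e-01 4.248e-01 1.400e-02]
 [1.970e+02 2.620e+02 4.825e-01 3.895e-01 1.400e-02]
 [2.030e+02 2.580e+02 4.930e-01 3.737e-01 1.400e-02]
 [2.160e+02 2.650e+02 4.733e-01 3.383e-01 1.400e-02]
 [2.130e+02 2.710e+02 4.573e-01 3.460e-01 1.400e-02]
 [1.980e+02 2.660e+02 4.716e-01 3.865e-01 1.400e-02]
 [1.960e+02 2.720e+02 4.555e-01 3.914e-01 1.400e-02]
 [2.110e+02 2.780e+02 4.386e-01 3.510e-01 1.400e-02]
 [2.040e+02 2.990e+02 3.832e-01 3.682e-01 1.400e-02]
 [2.150e+02 3.020e+02 3.748e-01 3.390e-01 1.400e-02]
 [2.290e+02 2.620e+02 4.808e-01 3.036e-01 1.400e-02]]
org z [0.05507245 0.06594035 0.07106533]
[0.47161804 0.35557726 0.06612496] 67
grip [0.47163776 0.35561067 0.066     ] ((471.6300964355469, 355.53485107421875), (30.214021682739258, 13.749811172485352), 70.52908325195312)
deck z 0.04028951570311882 8121
[[ 3.270e+02  1.750e+02  7.104e-01  3.600e-02  4.000e-02]
 [ 3.090e+02  2.640e+02  4.676e-01  8.840e-02  4.000e-02]
 [ 4.100e+02  2.830e+02  4.125e-01 -1.739e-01  4.000e-02]
 [ 4.250e+02  1.930e+02  6.545e-01 -2.271e-01  4.000e-02]]
[330 180  87  20 330] 0.05665016159716886 ((660.8358154296875, -84.45772552490234), (233.65904235839844, 10.918679237365723), 77.53234100341797) [[630.0, -197.0], [641.0, -200.0], [691.0, 28.0], [681.0, 31.0]]
[387 201  30  55 218] 0.05655202977415448 ((555.0384521484375, -157.06884765625), (9.333954811096191, 163.28106689453125), 61.420013427734375) [[481.0, -122.0], [624.0, -200.0], [629.0, -192.0], [486.0, -114.0]]
```

View pics/crop0.png

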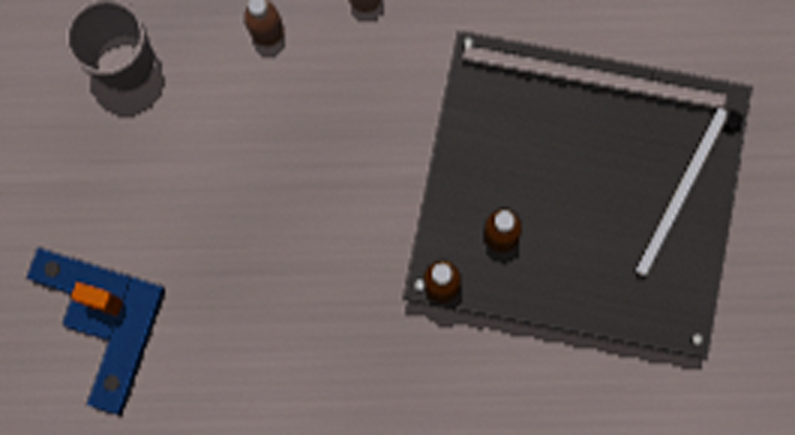

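The crop confirms the geometry: the rail corner is near world (0.631,-0.194), station yaw is about -0.214, and the end rail is at about 0.285 rad. The square's grip is at (0.472,0.356), yaw about -0.338. Heights and sizes agree with what was given. I'll move above the square and refine with the wrist camera.

apply_moves(plan=[28,-34,0,0,28,-34,0,0,28,-34,0,0,28,-34,0,0,28,-34,0,0,28,-34,0,0,28,-34,0,0,28,-34,0,0,28,-34,0,0,28,-34,0,0,28,-34,0,0,28,-34,0,0,28,-34,0,0,28,-34,0,0,28,-34,0,0,28,-34,0,0,28,-34,0,0,28,-34,0,0,28,-34,0,0,28,-34,0,0], hand=1)

```text
time_s: 2.1
ee_pos: [0.4615, 0.3447, 0.205]
eef_rot: [3.141, 0.001, 0.411]
force: [0.6, -1.0, 1.1]
grip_width: 0.094
grip_force: 0.0
```

apply_moves(plan=[0,0,0,-0.14,0,0,0,-0.14,0,0,0,-0.14,0,0,0,-0.14,0,0,0,-0.14,0,0,0,-0.12,0,0,0,0,0,0,0,0])

```text
time_s: 2.9
ee_pos: [0.4614, 0.3428, 0.2052]
eef_rot: [-3.141, 0.0, 1.227]
force: [0.4, -0.1, -0.7]
grip_width: 0.0936
grip_force: 0.0
```

Run:
```python
from station import monitor,camera
from h import *
o=monitor.get_obs();print(o['time_s'],o['ee_pos'],o['eef_rot'],o['qpos'])
c=cam(camera,'wrist');np.savez('wrist1.npz',**c);cv2.imwrite('pics/wrist1.png',c['image'][...,::-1]);print(-c['R'].T@c['t'],c['R'][2])
```

```text
2.9 [0.46140612 0.34277586 0.20523522] [-3.14133071e+00  3.53411111e-04  1.22720238e+00] [ 5.75222870e-01  3.55722625e-01  1.44772477e+00 -6.39206705e-06
  1.33858511e+00  9.18818332e-01]
[0.48480868 0.4095013  0.3849615 ] [-0.08198403 -0.22744048 -0.97033471]
```

View pics/wrist1.png

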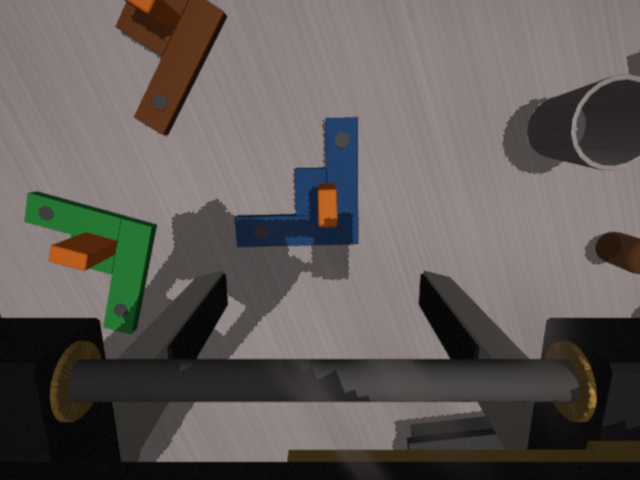

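Wrist view: the blue square has its outer corner at (358,243) and legs to (342,117) and (237,232). The orange grip top is at (327,210), between the open fingers.

```bash
cat > sq.py <<'E'
from h import *
def square(c,h0=0.,box=(200,400,90,290)):
    hsv=cv2.cvtColor(c['image'],cv2.COLOR_RGB2HSV).astype(int);P=cloud(c);x0,x1,y0,y1=box
    m=np.zeros(P.shape[:2],bool);m[y0:y1,x0:x1]=1
    z=P[...,2]-h0
    b=m&(abs(hsv[...,0]-110)<14)&(hsv[...,1]>120)&(abs(z-.014)<.004)
    o=m&(hsv[...,0]<16)&(hsv[...,1]>170)&(abs(z-.066)<.004)
    for n,k,h in(('blue',b,.014),('grip',o,.066)):
        r=ray(c,np.argwhere(k)[:,::-1],h0+h)[:,:2]*1000
        print(n,k.sum(),cv2.minAreaRect(r.astype(np.float32)))
        if n=='blue':
            hull=cv2.convexHull(r.astype(np.float32));L=cv2.approxPolyDP(hull,4,True)[:,0];print(L.round(1).tolist())
            return_b=r
    return return_b
E
python3 - <<'E'
from sq import *
c=dict(np.load('wrist1.npz'));square(c)
E
```

```text
blue 6757 ((446.44384765625, 381.9504699707031), (118.41975402832031, 118.05088806152344), 71.50898742675781)
[[520.7000122070312, 418.0], [494.20001220703125, 427.5], [380.6000061035156, 370.8999938964844], [371.8999938964844, 345.29998779296875], [482.79998779296875, 307.70001220703125]]
grip 708 ((470.1943664550781, 359.0289611816406), (31.772335052490234, 14.986855506896973), 70.76331329345703)
```

apply_moves(plan=[17,3.5,0,-0.016,0,0,30,0,0,0,30,0,0,0,30,0,0,0,30,0,0,0,25,0,0,0,20,0,0,0,15,0,0,0,4,0,0,0,0,0,0,0,0,0,0,0,0,0])

```text
time_s: 4.15
ee_pos: [0.4709, 0.358, 0.0225]
eef_rot: [3.141, -0.001, 1.247]
force: [-0.6, -0.3, 0.3]
grip_width: 0.0941
grip_force: 0.0
```

apply_moves(plan=[0,0,0,0,0,0,0,0,0,0,0,0,0,0,0,0,0,0,0,0,0,0,0,0,0,0,0,0,0,0,0,0,0,0,0,0,0,0,0,0], hand=-1, squeeze=45)

```text
time_s: 5.15
ee_pos: [0.4705, 0.3577, 0.0214]
eef_rot: [-3.142, -0.0, 1.247]
force: [-0.5, 0.2, -0.5]
grip_width: 0.0177
grip_force: 0.0
```

apply_moves(plan=[0,0,0,0,0,0,0,0,0,0,0,0,0,0,0,0,0,0,0,0])

```text
time_s: 5.65
ee_pos: [0.4704, 0.3577, 0.0214]
eef_rot: [-3.142, 0.0, 1.247]
force: [0.1, 0.2, -0.5]
grip_width: 0.0162
grip_force: 45.0
```

apply_moves(plan=[0,0,-10,0,0,0,-20,0,0,0,-30,0,0,0,-30,0,0,0,-30,0,0,0,-30,0,0,0,-10,0,0,0,0,0,0,0,0,0])

```text
time_s: 6.55
ee_pos: [0.4699, 0.3574, 0.1799]
eef_rot: [-3.14, 0.002, 1.247]
force: [-0.2, 0.3, -3.9]
grip_width: 0.0156
grip_force: 45.0
```

Run:
```python
from station import monitor,camera
from sq import *
o=monitor.get_obs();print(o['time_s'],o['ee_pos'],o['eef_rot'],o['grip_width'],o['grip_force'])
c=cam(camera,'wrist');np.savez('wrist2.npz',**c);cv2.imwrite('pics/wrist2.png',c['image'][...,::-1])
h0=o['ee_pos'][2]+.0188-.04;print(h0)
try: square(c,h0,(100,560,60,400))
except Exception as e: print(e)
```

```text
6.55 [0.46993884 0.35735978 0.17992186] [-3.14028212e+00  1.68961029e-03  1.24682400e+00] 0.015600783032771 44.996439814567566
0.15872186185333634
blue 11989 ((447.8326721191406, 388.3350524902344), (93.37551879882812, 134.04051208496094), 80.57123565673828)
[[520.7999877929688, 418.6000061035156], [494.20001220703125, 428.0], [380.0, 371.29998779296875], [374.1000061035156, 353.29998779296875], [492.1000061035156, 333.6000061035156]]
grip 2795 ((470.7046813964844, 361.7445068359375), (28.446819305419922, 15.690558433532715), 72.07636260986328)
```

View pics/wrist2.png

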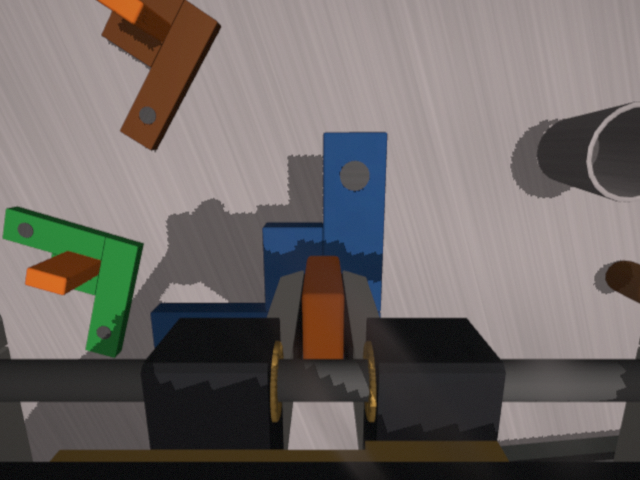

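Lifted and aligned; the grip is under the TCP. Now I carry it over the deck to a pre-placement point clear of the leaning rail.

apply_moves(plan=[-16,11.5,-5,0,-32,23.5,-5,0,-32,23.5,-5,0,-32,23.5,-5,0,-32,23.5,0,0,-32,23.5,0,0,-32,23.5,0,0,-32,23.5,0,0,-32,23.5,0,0,-32,23.5,0,0,-32,23.5,0,0,-30,22,0,0,-15,10.5,0,0,0,0,0,-0.06,0,0,0,-0.05,0,0,0,0,0,0,0,0])

```text
time_s: 8.3
ee_pos: [0.6134, -0.0919, 0.2007]
eef_rot: [-3.14, -0.0, 1.356]
force: [-0.4, 0.9, -3.5]
grip_width: 0.0161
grip_force: 45.0
```

Run:
```python
from station import monitor,camera
from h import *
o=monitor.get_obs();print(o['time_s'],o['ee_pos'],o['eef_rot'],o['grip_width'],o['force'])
for n in('wrist','top'):
    c=cam(camera,n);np.savez(n+'3.npz',**c);cv2.imwrite(f'pics/{n}3.png',c['image'][...,::-1])
a=cv2.imread('pics/wrist3.png');b=cv2.resize(cv2.imread('pics/top3.png')[150:310,260:460],(400,320))
a=cv2.resize(a,(400,300));cv2.imwrite('pics/both3.png',cv2.vconcat([a,b])[:600])
```

```text
8.3 [ 0.61342265 -0.09185044  0.2006653 ] [-3.14031722e+00 -8.48713318e-05  1.35569101e+00] 0.01605663700079116 [-0.42796412  0.94538827 -3.51187837]
```

View pics/both3.png

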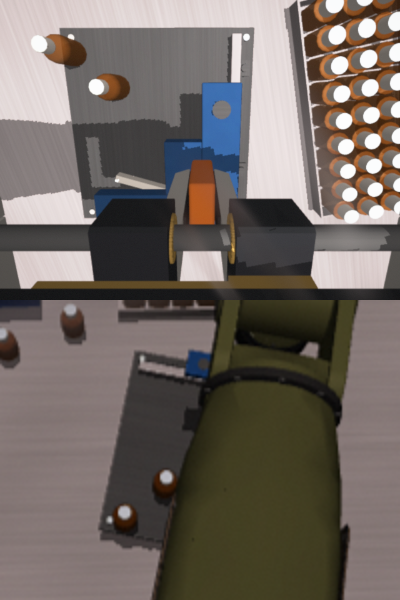

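The wrist half shows the square held level and parallel to the back rail (rail at about (236,60) in the panel). The end rail tip is at (120,180), clear of the square. I'll refine the rail position from this view.

Run:
```python
from h import *
c=dict(np.load('wrist3.npz'));P=cloud(c)*1000
th=-.2136;x=np.array([np.cos(th),np.sin(th)]);y=np.array([-x[1],x[0]]);C=np.array([630.5,-194])
S=np.stack([(P[...,:2]-C)@x,(P[...,:2]-C)@y,P[...,2]],-1)
z=S[...,2]; I=np.indices(z.shape)
def rays(m,h):
    r=ray(c,np.argwhere(m)[:,::-1],h/1000)[:,:2]*1000-C;return np.c_[r@x,r@y]
m=(abs(z-56)<4)&(abs(S[...,0]-6)<20)&(S[...,1]>110)&(S[...,1]<260)
r=rays(m,56);print('rail',m.sum(),cv2.minAreaRect(r.astype(np.float32)))
ys=np.arange(140,226,5)
g=np.array([[yy,*np.percentile(r[abs(r[:,1]-yy)<2.5,0],[2,50,98])] for yy in ys if (abs(r[:,1]-yy)<2.5).sum()>5]);print(g.round(1)[::3]);print(np.polyfit(g[:,0],g[:,1],1),np.polyfit(g[:,0],g[:,2],1),'rail yend',r[:,1].max())
d=(abs(z-40)<4)
r=rays(d,40)
for n,a,lo,hi,s in(('edge x',1,140,235,1),('edge y',0,-110,0,1)):
    g=[]
    for t in np.arange(lo,hi,5):
        q=r[abs(r[:,a]-t)<2.5,1-a]; q=q[abs(q)<260]
        if len(q)>5: g.append((t,np.percentile(q,99.5)))
    g=np.array(g);print(n,np.median(g[:,1]),np.polyfit(g[:,0],g[:,1],1))
```

```text
rail 1238 ((3.600313425064087, 204.20603942871094), (12.512503623962402, 57.634429931640625), 0.005446333438158035)
[[175.   -1.9   3.8   9.4]
 [190.   -2.2   4.1   9.7]
 [205.   -1.9   3.7   9.2]
 [220.   -2.2   3.6   9.4]]
[-0.0044635  -1.17655286] [-2.32277677e-03  4.16622059e+00] rail yend 233.02273880503682
edge x 187.06293237282495 [1.17216192e-01 1.60723392e+02]
edge y 242.9088820555454 [4.57700058e-03 2.43099491e+02]
```

apply_moves(plan=[0,0,15,0,0,0,30,0,0,0,30,0,0,0,25,0,0,0,15,0,0,0,10,0,0,0,5,0,0,0,0,0,0,0,0,0])

```text
time_s: 9.3
ee_pos: [0.6141, -0.0924, 0.0725]
eef_rot: [3.14, -0.0, 1.357]
force: [0.1, 0.6, -3.0]
grip_width: 0.0159
grip_force: 45.0
```

apply_moves(plan=[0,0,2,0,0,0,2,0,0,0,2,0,0,0,2,0,0,0,1,0,0,0,0,0,0,0,0,0])

```text
time_s: 10.0
ee_pos: [0.6137, -0.0923, 0.0625]
eef_rot: [3.142, -0.0, 1.357]
force: [-0.2, 0.1, -3.7]
grip_width: 0.0156
grip_force: 45.0
```

apply_moves(plan=[0,0,0.5,0,0,0,0.5,0,0,0,0.5,0,0,0,0,0,0,0,0,0])

```text
time_s: 10.5
ee_pos: [0.6138, -0.0923, 0.0614]
eef_rot: [3.141, 0.0, 1.357]
force: [-2.2, 1.4, 4.4]
grip_width: 0.0159
grip_force: 45.0
```

Seated on the deck. Now towards the back rail (tool +y).

apply_moves(plan=[0,1,0,0,0,1,0,0,0,1,0,0,0,1,0,0,0,0,0,0])

```text
time_s: 11.0
ee_pos: [0.6179, -0.0932, 0.0614]
eef_rot: [3.141, -0.0, 1.357]
force: [-1.4, 0.4, 5.1]
grip_width: 0.016
grip_force: 45.0
```

apply_moves(plan=[0,0.5,0,0,0,0.5,0,0,0,0.5,0,0,0,0,0,0])

```text
time_s: 11.4
ee_pos: [0.6193, -0.0935, 0.0614]
eef_rot: [3.141, -0.0, 1.357]
force: [-2.1, 0.4, 5.4]
grip_width: 0.0159
grip_force: 45.0
```

apply_moves(plan=[0,0.5,0,0,0,0.5,0,0,0,0,0,0])

```text
time_s: 11.7
ee_pos: [0.6202, -0.0938, 0.0614]
eef_rot: [3.141, 0.0, 1.357]
force: [-1.0, 1.0, 4.7]
grip_width: 0.0161
grip_force: 45.0
```

apply_moves(plan=[0,0.5,0,0,0,0.3,0,0,0,0,0,0])

```text
time_s: 12.0
ee_pos: [0.6203, -0.0938, 0.0615]
eef_rot: [-3.14, 0.0, 1.357]
force: [-10.5, 1.6, 9.2]
grip_width: 0.0157
grip_force: 45.0
```

Back rail contact (about 9 N). Slide along it towards the corner.

apply_moves(plan=[-2,0,0,0,-2,0,0,0,-2,0,0,0,-2,0,0,0,-2,0,0,0,0,0,0,0])

```text
time_s: 12.6
ee_pos: [0.6183, -0.1028, 0.0615]
eef_rot: [-3.14, -0.001, 1.357]
force: [-7.9, 7.3, 9.0]
grip_width: 0.0156
grip_force: 45.0
```

```bash
cat > st.py <<'E'
from station import monitor
import numpy as np
o=monitor.get_obs();th=-.2136;X=np.array([np.cos(th),np.sin(th)]);Y=np.array([-X[1],X[0]])
p=o['ee_pos'][:2]*1e3-[629,-191];f=o['force']
print('t',o['time_s'],'corner st',p@X+30,p@Y-45,'yaw-off',o['eef_rot'][2]-np.pi/2-th,'F',f[:2]@X,f[:2]@Y,f[2],'M',o['moment'])
E
python3 st.py
```

```text
t 12.6 corner st 0.8322183859906289 38.94964372827492 yaw-off -0.00014099870702377615 F -9.278177965199951 5.411325936067206 9.014783624762622 M [ 1.13434748  1.37007758 -0.01551351]
```

apply_moves(plan=[-2,0,-0.2,0,-2,0,0,0,-2,0,0,0,-2,0,0,0,-2,0,0,0,0,0,0,0])

```text
time_s: 13.2
ee_pos: [0.6162, -0.1126, 0.0615]
eef_rot: [-3.14, -0.001, 1.357]
force: [-6.7, 7.1, 8.1]
grip_width: 0.0159
grip_force: 45.0
```

apply_moves(plan=[-2,0,0,0,-2,0,0,0,-2,0,0,0,-2,0,0,0,-2,0,0,0,0,0,0,0])

```text
time_s: 13.8
ee_pos: [0.6141, -0.1223, 0.0615]
eef_rot: [-3.14, -0.001, 1.357]
force: [-7.5, 6.6, 7.6]
grip_width: 0.0156
grip_force: 45.0
```

```bash
python3 st.py
```

```text
t 13.8 corner st 0.8421803599424393 18.956886498048974 yaw-off -0.00011720587224317569 F -8.712173203862765 4.8199799351899895 7.607486746528968 M [ 1.10944122  1.19442028 -0.07840801]
```

apply_moves(plan=[-2,0,0,0,-2,0,0,0,-2,0,0,0,-2,0,0,0,-2,0,0,0,-2,0,0,0,0,0,0,0])

```text
time_s: 14.5
ee_pos: [0.6116, -0.134, 0.0615]
eef_rot: [-3.14, -0.001, 1.357]
force: [-6.8, 7.8, 7.2]
grip_width: 0.0156
grip_force: 45.0
```

apply_moves(plan=[-1,0,0,0,-1,0,0,0,-1,0,0,0,0,0,0,0])

```text
time_s: 14.9
ee_pos: [0.611, -0.1367, 0.0615]
eef_rot: [-3.14, -0.001, 1.357]
force: [-7.3, 7.8, 7.5]
grip_width: 0.0156
grip_force: 45.0
```

```bash
python3 st.py
```

```text
t 14.9 corner st 0.8593825133403712 4.257518198253351 yaw-off 9.838582298860032e-06 F -8.815711315664608 6.101225843229077 7.548852960873337 M [ 1.42628737  1.10086717 -0.08471151]
```

apply_moves(plan=[-1,0,0,0,-1,0,0,0,0,0,0,0])

```text
time_s: 15.2
ee_pos: [0.6105, -0.1386, 0.0615]
eef_rot: [-3.14, -0.001, 1.357]
force: [-6.7, 9.1, 7.2]
grip_width: 0.0153
grip_force: 45.0
```

apply_moves(plan=[-1,0,0,0,0,0,0,0])

```text
time_s: 15.4
ee_pos: [0.6103, -0.1396, 0.0615]
eef_rot: [-3.14, -0.002, 1.357]
force: [-6.5, 8.7, 8.0]
grip_width: 0.0159
grip_force: 45.0
```

```bash
python3 st.py
```

```text
t 15.4 corner st 0.8343642601269288 1.3075767246622192 yaw-off 3.246059275729962e-05 F -8.223406933501836 7.12345277154364 7.955345698261641 M [ 1.45742071  1.09374544 -0.08805322]
```

apply_moves(plan=[-1,0,0,0,0,0,0,0])

```text
time_s: 15.6
ee_pos: [0.6102, -0.1405, 0.0615]
eef_rot: [-3.14, -0.002, 1.357]
force: [-6.6, 9.1, 8.3]
grip_width: 0.016
grip_force: 45.0
```

apply_moves(plan=[-0.7,0,0,0,0,0,0,0])

```text
time_s: 15.8
ee_pos: [0.6101, -0.1407, 0.0615]
eef_rot: [-3.14, -0.002, 1.357]
force: [-5.4, 12.2, 8.2]
grip_width: 0.0157
grip_force: 45.0
```

```bash
python3 st.py
```

```text
t 15.8 corner st 0.8357980131873362 0.11582324374796116 yaw-off 0.00021513681304297094 F -7.882368013410776 10.772865010144665 8.176414225205008 M [ 2.07778644  1.04453977 -0.11162222]
```

Home: resistance is rising sharply. Now firm up on both rails.

apply_moves(plan=[-0.5,0.2,0,0,-0.4,0.1,0,0,0,0,0,0,0,0,0,0,0,0,0,0])

```text
time_s: 16.3
ee_pos: [0.6101, -0.1408, 0.0616]
eef_rot: [-3.14, -0.003, 1.358]
force: [-7.9, 17.8, 10.3]
grip_width: 0.0156
grip_force: 45.0
```

```bash
python3 st.py
python3 - <<'E'
from station import camera,monitor
from h import *
c=cam(camera,'wrist');np.savez('wrist4.npz',**c);cv2.imwrite('pics/wrist4.png',c['image'][...,::-1])
s=cam(camera,'side');np.savez('side4.npz',**s)
d=cv2.resize(s['image'][160:290,220:390,::-1],(640,490));cv2.imwrite('pics/b4.png',cv2.vconcat([cv2.resize(c['image'][...,::-1],(400,300)),cv2.resize(d,(400,300))]))
o=monitor.get_obs();print(o['eef_rot'],o['grip_force'])
E
```

```text
t 16.3 corner st 0.8862322165411598 0.03230803770772184 yaw-off 0.0004759754569061414 F -11.455654554919002 15.68202641310697 10.297242318581684 M [ 3.05618533  1.29833053 -0.01886663]
[-3.13961742 -0.00322317  1.3576892 ] 45.00362992286682
```

View pics/b4.png

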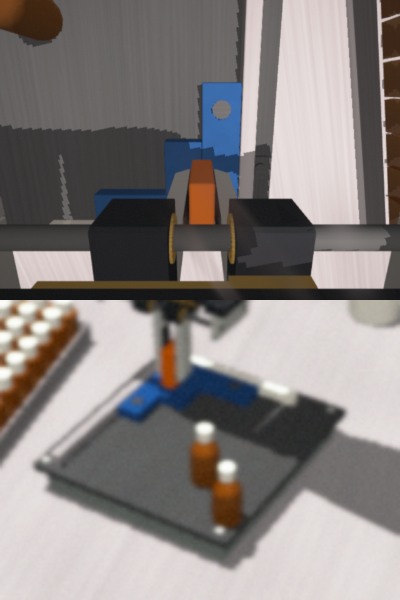

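The panels show the square flat in the corner, with the leg along the back rail and the end rail (275,390 in the panel) in line with the other leg. Both deck bottles are standing. Forces: about 11 N on the back rail, and 16 N towards the end rail including friction.

apply_moves(plan=[0,0,0,0,0,0,0,0,0,0,0,0,0,0,0,0,0,0,0,0])

```text
time_s: 16.9
ee_pos: [0.6101, -0.1408, 0.0616]
eef_rot: [-3.14, -0.003, 1.358]
force: [-7.7, 16.6, 10.4]
grip_width: 0.0157
grip_force: 45.0
```

```bash
python3 st.py; python3 -c "
from station import ctrl;print(ctrl.hand_in())"
```

```text
t 16.9 corner st 0.8651615786713442 0.048191055832369045 yaw-off 0.0005212676625818702 F -10.995355330957747 14.562789747155742 10.416904876252495 M [ 3.09463318  1.32407696 -0.04727016]
the job is handed in; nothing more can be done
None
```

I handed the job in at about 17 s with the blue square still gripped (45 N) and flat on the deck, pressed into the corner at about 11 N on the back rail and 15 N towards the end rail (friction included); the last picture showed the end rail in line with its leg and both deck bottles standing, but no verdict was returned.

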